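Set the thumb-lock length stop to the sample bar

TASK

On the setting fixture a round steel bar lies in two V cradles. Hold the stop's thumb release button down and, keeping it down, slide the stop along its rail until the stop's tongue stands close to the near end of the bar (within about a centimetre; lightly touching is fine), without shoving the bar along; then let go so that the button springs up and the stop is locked there.

Things in the scene. Friction and masses are not known exactly. Their poses are not given: they have to be found in the camera images.
- button_top (a point): Centre of the top of the thumb button, a black plate (34 mm in x, 36 in y) on the aluminium stop; 66 mm above the table when up. Axes: y along the rail towards the bar, z up. A lug before and one behind it along y, inner faces 42 mm apart, rise 12 mm above it: closed fingertips set down between them press the button and push the stop. The rail's other block, with a round knob, is fixed.
- release (a joint): How far the thumb button is pressed straight down, m: 0 up, 0.008 fully down. The push needed grows from zero to about 6 N at 0.0035 and about 7.5 N at the bottom. Pressed by more than 0.004 the stop is free to slide; less pressed, a brake holds it to the rail, with about 25 to 35 N when the button is up. It springs up when let go.
- stop_slide (a joint): Position of the stop along its rail, m, 0 to 0.19, growing along +y of button_top towards the bar. With the button down it slides with about 1.5 N of friction and stays where it is left. Its tongue, a bright steel plate 36 mm high, reaches to -x across the bar's line; the tongue's face towards the bar lies 29 mm ahead (+y) of button_top.
- bar_end (a point): Centre of the end face, towards the tongue, of the steel bar (30 mm in diameter, 150 mm long, 0.6 to 1 kg), loose in two V cradles, parallel to the rail, 75 mm from it to -x of button_top, axis 40 mm above the table. Its y in the frame of button_top, less 29 mm, is the gap between tongue and bar.
There are look-alikes about, which are no part of the job. Of the things like the part that bears bar_end, leave any that is blue; of the rest the larger one is meant.

How it is judged:
By the outcome, as a careful person would: the job done as asked, in the order asked, and still so for the second after the job is handed in, with the robot touching nothing.
It also fails if it takes over 32 s, if anything falls off the work surface, if the arm or the gripper's body presses on something with over 40 N, if the wrist force passes 120 N, or if a joint passes its speed limit or range.

ROBOT

A 7-joint arm with a two-finger parallel gripper is mounted at the origin on the work surface. World frame = base frame: x ahead of the robot, y to its left, z up, the work surface at z = 0. Lengths are in m, angles in rad, forces in N, time in s.
With the tool pointing down it reaches from about 0.4 to 0.85 m from the base axis. Payload 4.5 kg.
Tool frame: the origin (TCP) lies on the centre line of the jaws, within the pads' length; the fingertips stand 8 mm ahead of it and the grasp point (between the pads) lies 11 mm behind it; z points along the fingers, x is the direction in which the jaws open and shut, and the axes are right-handed (so a half turn about z gives the same grasp; the last joint's range is limited). The gripper opens to 88 mm and grips with 3 to 60 N. Pads are 18 mm wide; open, the fingers measure 123 mm over their backs; the gripper's body (75 mm by 187 mm) begins 45 mm behind the grasp point.
Start: joints at [-1.09, 0.689, -0.195, 1.565, 0.157, 0.902, -0.215], TCP at [0.27, 0.564, 0.247] pointing down, gripper open.
Joint ranges: [-3.01, 3.01], [-0.46, 2.08], [-1.47, 1.51], [0.13, 2.56], [-1, 4.14], [0.04, 2.09], [-2.66, 2.66]. Speed limits (rad/s): [2.57, 2.57, 3.14, 3.14, 3.14, 3.14, 3.14].

INTERFACE

Orientations are given as a unit quaternion [x, y, z, w].
In Python, from plant import r gives the robot as it stands.
- The arm moves only by the shell command python3 -m pendant 'ROWS' [FORCE]. ROWS is JSON, a list of rows, each a list of 3 entries, a list of its own where there are three numbers: the turn, a rotation vector about the tool's x, y, z in rad, then the shift along the tool's x, y, z in m, then the opening, from 0 (shut) to 1 (fully open). In form: [[[wx, wy, wz], [tx, ty, tz], claw], ...]. A call has 1 to 10 rows; each row is the pose to reach, as a shift and turn from the pose commanded when the call began, along the tool's axes at that moment; what a row does not reach only later rows make up. A row lasts 1/10 s, in which the tool goes at most 50 mm and 8.59 degrees, less where a joint would pass 70% of its speed; a pose out of reach is approached as far as the arm can. A call with a gripper value outside its range is refused whole. The fingers move at their own pace and stop on an object; FORCE is the grip in N (left out, the last holds). Time passes only in rows, so rows that repeat a pose let the fingers close. It gives the time, the measured TCP pose, the force and the opening at its end, in the units of the state.
- r.get_state(): the state, without advancing time (a new reading comes with each control period).
- r.snapshot(name): name is "scene" or "top"; returns a dict with "image" (400x640x3 uint8, red, green, blue), "mtx" (3x3 intrinsics, pixels), "R" (3x3) and "t" (3): a world point X has camera coordinates R X + t. Camera axes: x right, y down, z forward; pixel columns grow to the right and rows downward; lengths in m; the calibration is good to about 2 mm. A picture is of the moment at which its call begins. There is no depth.
- r.finish_job(): hands the job in, once; it reports no verdict.
The state is a dict: "clock": time; "q": joint angles; "qd": joint speeds; "joint_torque": joint torques, N m; "tool_pos": TCP position; "eef_rot": TCP orientation; "contact_force": force on the tool from outside, world axes, zero at the start; "moment": the same for the moment, N m; "opening": opening from 0.0 (shut) to 1.0 (fully open).
Only numpy, scipy, OpenCV 4.12 (cv2) and the standard library are available. Lean on these libraries where they do the work, as an engineer would, in place of code of your own. Each camera call takes 0.05 s, during which the arm holds its last target. There are 200 camera calls.

## Working session

There is one attempt and no reset: what is moved stays moved. The work goes in short steps, Python scripts to look and compute and a shell command to move; the robot and the scene stay as the last step left them, time stands still between calls to the robot, and variables do not carry over. Pictures are saved under pics/ and viewed, about 8 in all and at most 12, crops included, and the job is handed in when it is done.

```bash
mkdir -p pics
python3 - <<'E'
from plant import r
import cv2,numpy as np
for n in("scene","top"):
    s=r.snapshot(n);cv2.imwrite(f"pics/{n}0.png",s["image"][:,:,::-1]);np.savez(f"{n}0.npz",**s)
    print(n,-s["R"].T@s["t"])
print({k:np.round(v,4).tolist() for k,v in r.get_state().items()})
E
```

```text
scene [ 0.98974197 -0.1897297   0.71435497]
top [0.35062388 0.13808089 0.74975086]
{'clock': 0.1, 'q': [-1.0902, 0.6899, -0.1945, 1.5662, 0.1573, 0.9025, -0.2151], 'qd': [-0.0005, -0.0032, -0.0, -0.0034, 0.0003, -0.0013, -0.0008], 'joint_torque': [-0.0038, -52.8501, -1.2714, -15.3836, -0.0525, 0.002, 0.0], 'tool_pos': [0.2698, 0.5631, 0.246], 'eef_rot': [0.8462, 0.5329, -0.0007, 0.0005], 'contact_force': [-0.6166, 0.2568, -0.8396], 'moment': [-0.0015, 0.0374, -0.0157], 'opening': 1.0009}
```

View pics/scene0.png

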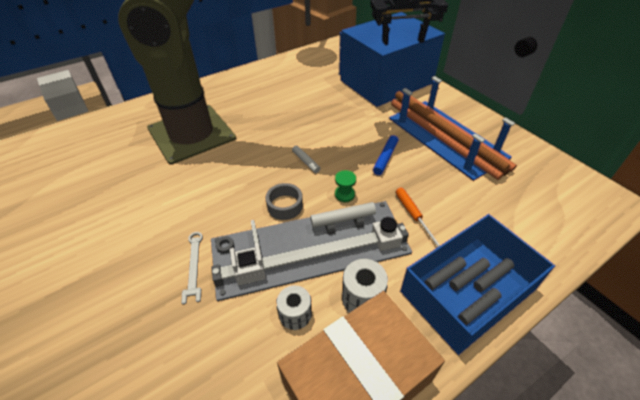

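View pics/top0.png

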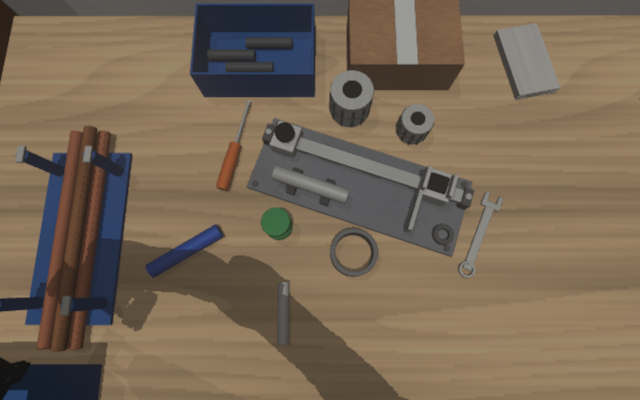

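Scene: the fixture runs from about (215,270) to (405,230). Top view: black button on the stop at about (438,184), tongue to (413,225), knob block fixed at (285,135). Bar candidates in the top view are the steel bar in the cradles (310,185), the small grey bar (284,313) and the blue bar (185,250). The blue one is excluded and the cradled bar is the larger of the rest, so it's the one meant. I'll confirm in an enlarged crop.

```bash
cat > h.py <<'E'
import numpy as np,cv2
def ray(s,uv,z):
    d=s["R"].T@np.linalg.inv(s["mtx"])@np.array([uv[0],uv[1],1.]);c=-s["R"].T@s["t"]
    return c+d*(z-c[2])/d[2]
def tri(a,ua,b,ub):
    P=lambda s:s["mtx"]@np.c_[s["R"],s["t"]]
    X=cv2.triangulatePoints(P(a),P(b),np.array(ua,float),np.array(ub,float))[:,0];return X[:3]/X[3]
def blobs(s,box,f):
    u0,v0,u1,v1=box;m=f(s["image"][v0:v1,u0:u1].astype(int)).astype(np.uint8)
    c=cv2.findContours(m,cv2.RETR_EXTERNAL,cv2.CHAIN_APPROX_NONE)[0]
    for k in c:
        if cv2.contourArea(k)>25:
            (x,y),wh,a=q=cv2.minAreaRect(k);print(np.round([x+u0,y+v0,*wh,a],1),cv2.contourArea(k),np.round(cv2.boxPoints(q)+[u0,v0],1).tolist())
E
python3 - <<'E'
from h import *
t=np.load("top0.npz");s=np.load("scene0.npz")
blobs(t,(415,165,460,205),lambda i:i.max(2)<50)
print('scene');blobs(s,(225,240,270,275),lambda i:i.max(2)<50)
print('bar')
for th in(120,140): blobs(t,(265,160,355,210),lambda i:i.min(2)>th)
a=cv2.resize(t["image"][115:265,240:480],None,fx=3.3,fy=3.3,interpolation=cv2.INTER_CUBIC)[:,:800]
cv2.imwrite("pics/c0.png",a[:,:,::-1])
E
```

```text
[437.9 182.8  18.1  16.2  15.9] 259.5 [[427.0, 188.1], [431.4, 172.5], [448.8, 177.5], [444.4, 193.1]]
scene
[246.2 258.5  12.3  16.1  77. ] 168.0 [[237.0, 254.3], [252.7, 250.7], [255.5, 262.7], [239.8, 266.3]]
bar
[309.8 183.5  76.5   6.   18.4] 361.5 [[272.6, 174.2], [274.5, 168.5], [347.1, 192.7], [345.2, 198.4]]
[344. 163.   6.  20.  90.] 56.0 [[334.0, 160.0], [354.0, 160.0], [354.0, 166.0], [334.0, 166.0]]
```

View pics/c0.png

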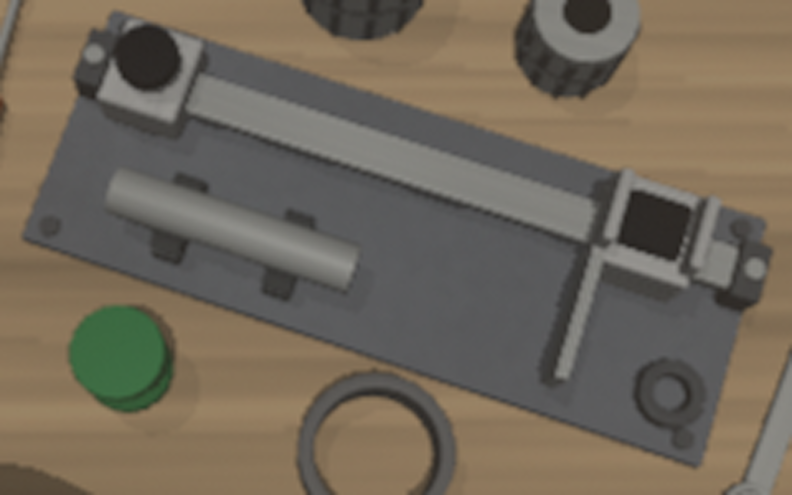

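The crop confirms it: cradled bar with near end at about (346.5,196) in the top view, tongue plate from (421,190) to (410,229), button between two lugs at (438,183), and the other, knobbed block at upper left.

Run:
```python
from h import *
from scipy.spatial.transform import Rotation as Ro
from plant import r
t=np.load("top0.npz");s=np.load("scene0.npz")
f=lambda u,v:(u/3.3+240-.35,v/3.3+115-.35)
c=[ray(t,f(*p),.01) for p in((765,218),(115,12),(697,465),(25,238))]
for a,b in((0,1),(2,3)):
    d=c[b]-c[a];print('edge yaw',np.degrees(np.arctan2(d[1],d[0])),np.linalg.norm(d))
y=(c[1]-c[0])+(c[3]-c[2]);y/=np.linalg.norm(y);x=np.cross(y,[0,0,1])
B=ray(t,(437.9,182.8),.066);print('button',B,'tri',tri(t,(437.9,182.8),s,(246.2,258.5)))
for p in((358,247),(352,268),(347,290)):
    E=ray(t,f(*p),.045);print('bar_end rel x,y',(E-B)@x,(E-B)@y)
print('y',y,'x',x)
T=Ro.from_quat(r.get_state()["eef_rot"]).as_matrix();print(T.round(3))
print('y in tool',T.T@y,'B-tcp tool',T.T@(B-r.get_state()["tool_pos"]))
for w in(x,-x,y,-y):
    print('turn tool x->',w.round(2),np.degrees(np.arctan2((T.T@w)[1],(T.T@w)[0])))
```

```text
edge yaw 71.33238671507513 0.42449922123606143
edge yaw 71.06445216692029 0.4232152904455948
button [ 0.53869313 -0.07313123  0.066     ] tri [ 0.53977129 -0.07526022  0.06103555]
bar_end rel x,y -0.06079396190694808 0.1549799945247004
bar_end rel x,y -0.07383336325051476 0.15437912991908312
bar_end rel x,y -0.08714968958254418 0.15305330949292964
y [0.32228846 0.94664151 0.        ] x [ 0.94664151 -0.32228846  0.        ]
[[ 0.432  0.902 -0.001]
 [ 0.902 -0.432 -0.002]
 [-0.002  0.    -1.   ]]
y in tool [ 0.99298505 -0.11822796 -0.00168563] B-tcp tool [-0.4573977   0.51731028  0.18082821]
turn tool x-> [ 0.95 -0.32  0.  ] 83.21015346678819
turn tool x-> [-0.95  0.32 -0.  ] -96.78984653321181
turn tool x-> [0.32 0.95 0.  ] -6.789853829786365
turn tool x-> [-0.32 -0.95 -0.  ] 173.21014617021365
```

Run:
```python
from h import *
t=np.load("top0.npz");s=np.load("scene0.npz")
B=np.array([.5389,-.0735,.066]);y=np.array([.3223,.9466,0]);x=np.array([.9466,-.3223,0])
for n,a,b in(("big",(352,90),(366,278)),("small",(418,118),(294,300)),("knob",(284,133),(389,226)),("box",(460,62),(280,362))):
    X=tri(t,a,s,b);print(n,X.round(3),((X-B)@x).round(3),((X-B)@y).round(3))
```

```text
big [0.721 0.086 0.081] 0.121 0.21
small [ 0.672 -0.044  0.06 ] 0.117 0.071
knob [0.64  0.218 0.061] 0.002 0.308
box [ 0.769 -0.123  0.097] 0.234 0.027
```

Neighbouring things are all lower than 0.10 m, so the gripper body (0.12 m up) clears them. I'll set the jaws across the rail, with 18 mm of finger between lugs 42 mm apart.

```bash
python3 -m pendant '[[[0,0,1.452],[-0.457,0.517,0.08],0],[[0,0,1.452],[-0.457,0.517,0.08],0],[[0,0,1.452],[-0.457,0.517,0.08],0],[[0,0,1.452],[-0.457,0.517,0.08],0],[[0,0,1.452],[-0.457,0.517,0.08],0],[[0,0,1.452],[-0.457,0.517,0.08],0],[[0,0,1.452],[-0.457,0.517,0.08],0],[[0,0,1.452],[-0.457,0.517,0.08],0],[[0,0,1.452],[-0.457,0.517,0.08],0],[[0,0,1.452],[-0.457,0.517,0.08],0]]' 20
cat > rel.py <<'E'
from h import *
from plant import r
from scipy.spatial.transform import Rotation as Ro
st=r.get_state();T=Ro.from_quat(st["eef_rot"]).as_matrix();p=np.array(st["tool_pos"])
B=np.array([.5389,-.0735,.066]);y=np.array([.3223,.9466,0]);x=np.array([.9466,-.3223,0])
print(T.round(3).tolist(),'pos',p.round(4),'t',st["clock"],'F',np.round(st["contact_force"],1),'op',st["opening"])
print('B in tool',(T.T@(B-p)).round(4),'y in tool',(T.T@y).round(4),'tcp rel B x,y,z',((p-B)@x).round(4),((p-B)@y).round(4),(p-B)[2].round(4),'q',np.round(st["q"],2))
E
python3 rel.py
```

```text
clock: 1.1
tool_pos: [0.4639, 0.1045, 0.1888]
eef_rot: [0.986, -0.166, -0.0, 0.0]
contact_force: [0.9, 0.8, -0.1]
opening: 0.115
[[0.945, -0.327, -0.0], [-0.327, -0.945, -0.0], [-0.0, 0.0, -1.0]] pos [0.4639 0.1045 0.1888] t 1.1 F [ 0.9  0.8 -0.1] op 0.11472129740205622
B in tool [0.129  0.1438 0.1228] y in tool [-0.0045 -1.     -0.    ] tcp rel B x,y,z -0.1283 0.1444 0.1228 q [-0.39  0.6   0.12  2.08 -0.15  0.47 -0.5 ]
```

```bash
python3 -m pendant '[[[0,0,0.005],[0.115,0.125,0.04],0],[[0,0,0.005],[0.115,0.125,0.04],0],[[0,0,0.005],[0.115,0.125,0.04],0],[[0,0,0.005],[0.115,0.125,0.04],0],[[0,0,0.005],[0.115,0.125,0.04],0],[[0,0,0.005],[0.115,0.125,0.04],0],[[0,0,0.005],[0.115,0.125,0.04],0]]'; python3 rel.py
```

```text
clock: 1.8
tool_pos: [0.5316, -0.0471, 0.1491]
eef_rot: [0.986, -0.164, -0.0, -0.001]
contact_force: [-1.1, -0.0, 0.2]
opening: 0.007
[[0.946, -0.324, -0.001], [-0.324, -0.946, 0.001], [-0.001, -0.001, -1.0]] pos [ 0.5316 -0.0471  0.1491] t 1.8 F [-1.1 -0.   0.2] op 0.006675116601281889
B in tool [0.0156 0.0227 0.0831] y in tool [-0.0022 -1.      0.0011] tcp rel B x,y,z -0.0154 0.0226 0.0831 q [-0.03  0.72  0.06  1.94 -0.09  0.49 -0.24]
```

```bash
python3 -m pendant '[[[0,0,0],[0.0155,0.0225,0.045],0],[[0,0,0],[0.0155,0.0225,0.045],0],[[0,0,0],[0.0155,0.0225,0.045],0],[[0,0,0],[0.0155,0.0225,0.045],0]]'; python3 rel.py
python3 - <<'E'
from plant import r
import cv2,numpy as np
a=[]
for n,b in(("scene",(190,180,310,310)),("top",(380,130,500,260))):
    i=r.snapshot(n)["image"][b[1]:b[3],b[0]:b[2]];a.append(cv2.resize(i,None,fx=3.3,fy=3.3,interpolation=cv2.INTER_CUBIC))
cv2.imwrite("pics/c1.png",np.hstack(a)[:,:,::-1])
E
```

```text
clock: 2.2
tool_pos: [0.5397, -0.0736, 0.1052]
eef_rot: [0.986, -0.165, 0.0, -0.001]
contact_force: [0.1, -0.5, 0.6]
opening: 0.003
[[0.946, -0.325, 0.001], [-0.325, -0.946, 0.001], [0.001, -0.001, -1.0]] pos [ 0.5397 -0.0736  0.1052] t 2.2 F [ 0.1 -0.5  0.6] op 0.002518648221650268
B in tool [-0.0009  0.0002  0.0392] y in tool [-0.0027 -1.      0.0014] tcp rel B x,y,z 0.0008 0.0002 0.0392 q [ 0.03  0.8   0.04  1.93 -0.08  0.41 -0.2 ]
```

View pics/c1.png

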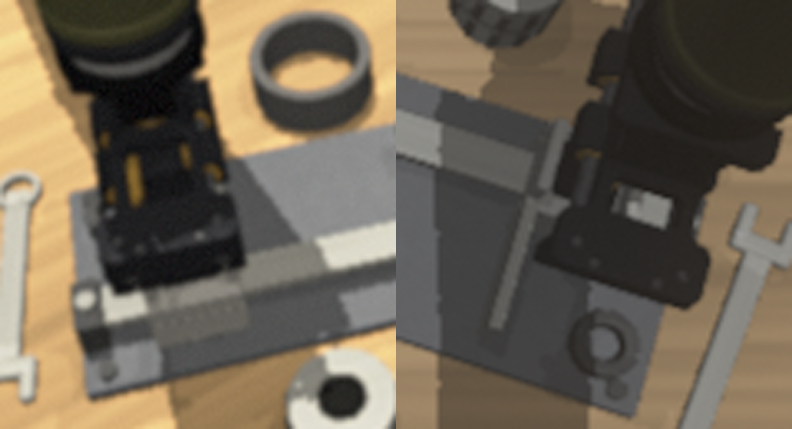

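The crop shows the gripper over the stop with the fingers hidden behind the body, consistent with the computed alignment. Now I'll go down and feel for the button.

```bash
python3 -m pendant '[[[0,0,0],[0,0,0.01],0],[[0,0,0],[0,0,0.02],0],[[0,0,0],[0,0,0.027],0],[[0,0,0],[0,0,0.03],0],[[0,0,0],[0,0,0.033],0],[[0,0,0],[0,0,0.033],0],[[0,0,0],[0,0,0.033],0]]'; python3 rel.py
```

```text
clock: 3.0
tool_pos: [0.5388, -0.0752, 0.0713]
eef_rot: [0.986, -0.166, -0.001, -0.0]
contact_force: [-2.6, 0.0, 5.6]
opening: -0.0
[[0.945, -0.327, -0.001], [-0.327, -0.945, 0.0], [-0.001, -0.0, -1.0]] pos [ 0.5388 -0.0752  0.0713] t 3.0 F [-2.6  0.   5.6] op -0.00021569576558980373
B in tool [-0.0005 -0.0017  0.0053] y in tool [-4.7e-03 -1.0e+00  1.0e-04] tcp rel B x,y,z 0.0005 -0.0017 0.0053 q [ 0.03  0.86  0.04  1.94 -0.08  0.34 -0.2 ]
```

```bash
python3 -m pendant '[[[0,0,0],[0,0,0.002],0],[[0,0,0],[0,0,0.0045],0],[[0,0,0],[0,0,0.0045],0],[[0,0,0],[0,0,0.0045],0]]'; python3 rel.py
```

```text
clock: 3.4
tool_pos: [0.5388, -0.0753, 0.067]
eef_rot: [0.986, -0.166, -0.001, -0.0]
contact_force: [-3.3, 1.3, 6.6]
opening: 0.008
[[0.945, -0.327, -0.001], [-0.327, -0.945, 0.0], [-0.001, -0.0, -1.0]] pos [ 0.5388 -0.0753  0.067 ] t 3.4 F [-3.3  1.3  6.6] op 0.007912896393978741
B in tool [-0.0005 -0.0017  0.001 ] y in tool [-4.8e-03 -1.0e+00  1.0e-04] tcp rel B x,y,z 0.0005 -0.0017 0.001 q [ 0.03  0.87  0.04  1.94 -0.09  0.33 -0.2 ]
```

```bash
python3 -m pendant '[[[0,0,0],[0,-0.003,0],0],[[0,0,0],[0,-0.008,0],0],[[0,0,0],[0,-0.016,0],0],[[0,0,0],[0,-0.026,0],0],[[0,0,0],[0,-0.036,0],0],[[0,0,0],[0,-0.046,0],0],[[0,0,0],[0,-0.056,0],0],[[0,0,0],[0,-0.065,0],0],[[0,0,0],[0,-0.07,0],0],[[0,0,0],[0,-0.07,0],0]]'; python3 rel.py
cat > look.py <<'E'
from plant import r
import cv2,numpy as np,sys
a=[]
for n,b in(("scene",(220,180,400,310)),("top",(260,130,440,260))):
    s=r.snapshot(n);np.savez(f"{n}_{sys.argv[1]}.npz",**s)
    a.append(cv2.resize(s["image"][b[1]:b[3],b[0]:b[2]],None,fx=2.2,fy=2.2,interpolation=cv2.INTER_CUBIC))
cv2.imwrite(f"pics/{sys.argv[1]}.png",np.hstack(a)[:,:,::-1])
E
python3 look.py c2
```

```text
clock: 4.4
tool_pos: [0.5619, -0.0081, 0.0671]
eef_rot: [0.986, -0.165, -0.0, -0.0]
contact_force: [-2.9, 2.3, 7.6]
opening: 0.004
[[0.945, -0.326, -0.001], [-0.326, -0.945, 0.001], [-0.001, -0.001, -1.0]] pos [ 0.5619 -0.0081  0.0671] t 4.4 F [-2.9  2.3  7.6] op 0.004481003864510076
B in tool [-0.0005  0.0693  0.0011] y in tool [-3.6e-03 -1.0e+00  6.0e-04] tcp rel B x,y,z 0.0007 0.0693 0.0011 q [-0.1   0.88  0.06  1.89 -0.12  0.37 -0.28]
```

View pics/c2.png

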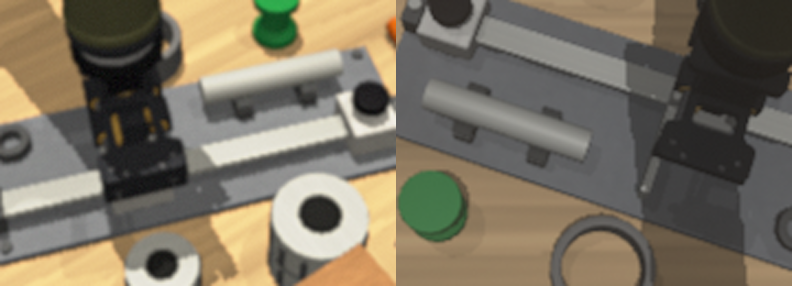

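The tongue has moved along, with its tip at top-view pixel (373,215.5). The bar's end is still at about (346,196).

Run:
```python
from h import *
t=np.load("top0.npz")
B=np.array([.5389,-.0735,.066]);y=np.array([.3223,.9466,0])
g=lambda u,v:((u-396)/2.2+260-.3,v/2.2+130-.3)
for z in(.05,.06):
    a=ray(t,(410.0,229.2),z);b=ray(t,g(645,188),z);print(z,'slide',(b-a)@y,'tongue tip y',(b-B)@y)
e=ray(t,g(586,145),.045);print('bar end y',(e-B)@y)
```

```text
0.05 slide 0.07313101654450525 tongue tip y 0.09588001575487433
0.06 slide 0.07208591577622162 tongue tip y 0.09650482472890229
bar end y 0.1552659164396429
```

```bash
python3 -m pendant '[[[0,0,0],[0,-0.003,0],0],[[0,0,0],[0,-0.008,0],0],[[0,0,0],[0,-0.015,0],0],[[0,0,0],[0,-0.023,0],0],[[0,0,0],[0,-0.031,0],0],[[0,0,0],[0,-0.038,0],0],[[0,0,0],[0,-0.043,0],0],[[0,0,0],[0,-0.046,0],0],[[0,0,0],[0,-0.046,0],0]]'; python3 rel.py
python3 - <<'E'
from plant import r
import cv2,numpy as np
a=[]
for n,b in(("scene",(265,190,345,270)),("top",(310,150,390,230))):
    s=r.snapshot(n);np.savez(f"{n}_c3.npz",**s)
    a.append(cv2.resize(s["image"][b[1]:b[3],b[0]:b[2]],None,fx=5,fy=5,interpolation=cv2.INTER_CUBIC))
cv2.imwrite("pics/c3.png",np.hstack(a)[:,:,::-1])
E
```

```text
clock: 5.4
tool_pos: [0.5767, 0.0347, 0.0671]
eef_rot: [0.986, -0.165, -0.001, -0.0]
contact_force: [-2.6, 0.5, 6.1]
opening: 0.004
[[0.945, -0.326, -0.001], [-0.326, -0.945, 0.0], [-0.001, -0.0, -1.0]] pos [0.5767 0.0347 0.0671] t 5.4 F [-2.6  0.5  6.1] op 0.004299407229902111
B in tool [-0.0004  0.1146  0.0011] y in tool [-4.3e-03 -1.0e+00  1.0e-04] tcp rel B x,y,z 0.0009 0.1146 0.0011 q [-0.18  0.89  0.07  1.84 -0.14  0.41 -0.34]
```

View pics/c3.png

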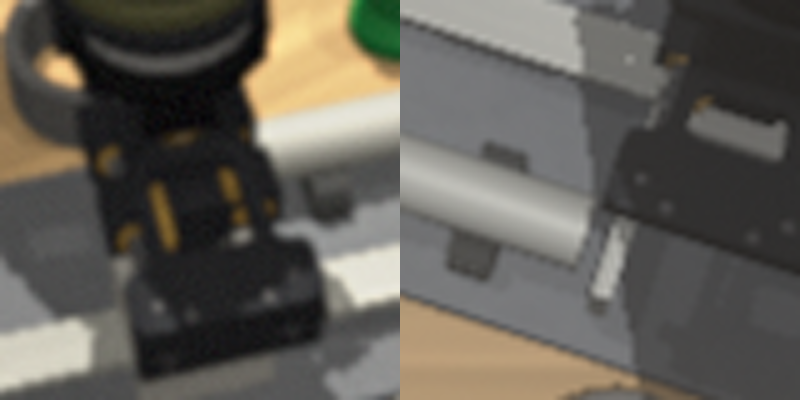

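Top view: bar end face at crop (594,205)–(580,263), tongue's bar-side face at (609,225)–(592,292). The picture gives a gap of about 6–7 mm and the arm travel about 9 mm. I'll go 4 mm closer, then lift straight up.

```bash
python3 -m pendant '[[[0,0,0],[0,-0.001,0],0],[[0,0,0],[0,-0.002,0],0],[[0,0,0],[0,-0.003,0],0],[[0,0,0],[0,-0.004,0],0],[[0,0,0],[0,-0.004,0],0],[[0,0,0],[0,-0.004,0],0]]'; python3 rel.py
python3 -m pendant '[[[0,0,0],[0,0,-0.002],0],[[0,0,0],[0,0,-0.004],0],[[0,0,0],[0,0,-0.007],0],[[0,0,0],[0,0,-0.012],0],[[0,0,0],[0,0,-0.03],0],[[0,0,0],[0,0,-0.07],0],[[0,0,0],[0,0,-0.12],0],[[0,0,0],[0,0,-0.14],0]]'
python3 rel.py
```

```text
clock: 6.1
tool_pos: [0.5777, 0.0376, 0.0671]
eef_rot: [0.986, -0.166, -0.001, 0.0]
contact_force: [-2.6, 0.5, 7.2]
opening: 0.007
[[0.945, -0.327, -0.002], [-0.327, -0.945, -0.0], [-0.002, 0.001, -1.0]] pos [0.5777 0.0376 0.0671] t 6.1 F [-2.6  0.5  7.2] op 0.0066155202631787285
B in tool [-0.0003  0.1177  0.0012] y in tool [-5.2e-03 -1.0e+00 -7.0e-04] tcp rel B x,y,z 0.0009 0.1177 0.0011 q [-0.19  0.9   0.08  1.84 -0.15  0.42 -0.34]
clock: 6.9
tool_pos: [0.5812, 0.0378, 0.211]
eef_rot: [0.986, -0.166, 0.004, -0.001]
contact_force: [0.8, -0.7, -0.3]
opening: 0.004
[[0.945, -0.327, 0.008], [-0.327, -0.945, 0.001], [0.007, -0.003, -1.0]] pos [0.5812 0.0378 0.211 ] t 6.9 F [ 0.8 -0.7 -0.3] op 0.004042290396298997
B in tool [-0.0046  0.1195  0.1446] y in tool [-0.0053 -0.9999  0.003 ] tcp rel B x,y,z 0.0042 0.119 0.145 q [-0.22  0.68  0.13  1.75 -0.12  0.71 -0.36]
```

```bash
python3 -m pendant '[[[0,0,0],[0.0,0.22,-0.04],0],[[0,0,0],[0.0,0.22,-0.04],0],[[0,0,0],[0.0,0.22,-0.04],0],[[0,0,0],[0.0,0.22,-0.04],0],[[0,0,0],[0.0,0.22,-0.04],0],[[0,0,0],[0.0,0.22,-0.04],0],[[0,0,0],[0.0,0.22,-0.04],0]]'
python3 - <<'E'
from plant import r
from h import *
a=[]
for n,b in(("scene",(265,190,365,290)),("top",(310,140,410,240))):
    s=r.snapshot(n);np.savez(f"{n}_c4.npz",**s)
    if n=="top":
        blobs(s,(365,150,410,190),lambda i:i.max(2)<50);print('bar');blobs(s,(265,160,355,210),lambda i:i.min(2)>120)
    else: blobs(s,(265,215,345,280),lambda i:i.max(2)<50)
    a.append(cv2.resize(s["image"][b[1]:b[3],b[0]:b[2]],None,fx=4,fy=4,interpolation=cv2.INTER_CUBIC))
cv2.imwrite("pics/c4.png",np.hstack(a)[:,:,::-1])
E
```

```text
clock: 7.6
tool_pos: [0.5071, -0.1698, 0.2468]
eef_rot: [0.986, -0.166, 0.001, -0.0]
contact_force: [0.6, 0.5, -0.9]
opening: 0.008
[303.8 245.3  11.6  14.6  76. ] 145.0 [[295.4, 241.4], [309.5, 237.9], [312.3, 249.2], [298.2, 252.7]]
[377.1 163.   18.   15.8  18.4] 260.0 [[366.1, 167.7], [371.1, 152.7], [388.2, 158.4], [383.2, 173.4]]
bar
[351.6 198.    2.5  20.6  18.4] 31.0 [[347.2, 207.4], [353.7, 187.9], [356.1, 188.7], [349.6, 208.2]]
[309.9 183.2  76.5   5.8  19. ] 340.5 [[272.8, 173.5], [274.7, 168.0], [347.1, 192.9], [345.2, 198.4]]
[344. 163.   6.  20.  90.] 54.0 [[334.0, 160.0], [354.0, 160.0], [354.0, 166.0], [334.0, 166.0]]
```

View pics/c4.png

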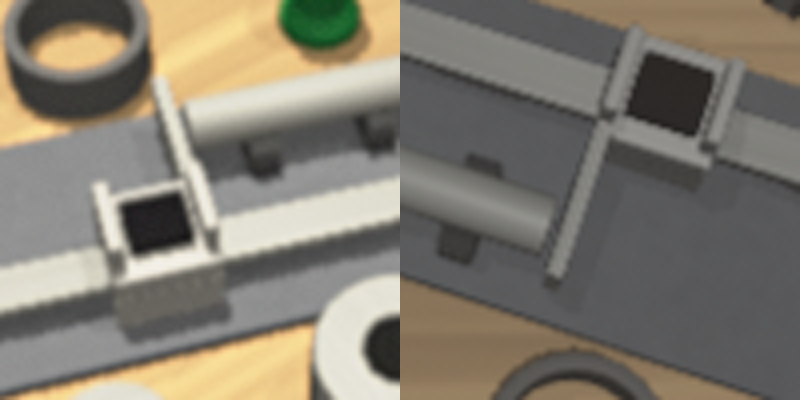

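The arm is clear and the tongue stands just short of the bar end (top crop: tongue (605,125)–(555,280), bar end about (550,225)). The bar blob hasn't moved. Now the numbers.

Run:
```python
from h import *
t=np.load("top0.npz");s=np.load("scene_c4.npz");y=np.array([.3223,.9466,0])
B=ray(t,(437.9,182.8),.066);C=ray(t,(377.1,163),.066)
print('slide',(C-B)@y)
for E in(ray(t,(346.7,196.2),.045),ray(t,(346.2,196),.04)):print('gap via button',(E-C)@y-.029)
print('tri button z',tri(t,(377.1,163),s,(303.8,245.3)),'scene slide',(ray(s,(303.8,245.3),.066)-ray(np.load("scene0.npz"),(246.2,258.5),.066))@y)
```

```text
slide 0.11874271655593806
gap via button 0.005730526882255418
gap via button 0.006863445209303685
tri button z [0.57869691 0.03806034 0.06137454] scene slide 0.11913974704577025
```

```bash
python3 -c "from plant import r; print(r.finish_job())"
```

```text
the job is handed in; nothing more can be done
None
```

The stop is set close to the steel bar's near end and locked there, and I handed the job in at about 8 s on the clock.

I pressed the button about 7 mm with closed fingertips, slid the stop about 119 mm while holding it down, then lifted straight up and moved the arm clear.

**Last checks:**
- **Gap:** The top view gives about 6 mm between tongue and bar, good to roughly 3 mm. The arm's own travel put it at about the same. The two slide estimates from the top and scene cameras agree (118.7 and 119.1 mm).
- **Bar:** It shows in the same place in the images before and after, so it was not shoved.
- **Button:** It is up. The two cameras together read its height 5 mm low against the stated 66 mm. They read the same at the start, so I take that as calibration offset.
- **Forces:** The contact force readings I took stayed at or below about 8 N.

Nothing failed. One disagreement came up mid-way: the picture gave a gap 2–3 mm smaller than the arm travel did, so I moved only 4 mm more and stopped short of touching.

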